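# Uncouple the trailer tongue and hold it off the ball

### The job

The small trailer coupler on the bench stand is latched on its ball, and the ball is to be greased. Take the upright pull tab of the latch, pull it straight out sideways against its spring until you feel it come up against its stop, then, keeping it pulled, lift the tongue by the tab until the coupler is about 85 mm higher than it sat. Finish holding it up there by the tab, still and not let go; leave the things around it where they are.

Things in the scene. Friction and masses are not known exactly. Their poses are not given: they have to be found in the camera images.
- latch: The latch's upright flat steel pull tab, 10 mm thick (x), 30 mm wide (y), beside the coupler. Origin: where to pinch it (across x, from above): mid-thickness, mid-width, 18 mm below its top, 152 mm above the table at the start. x axis: level pull direction, away from the coupler. y: along the tongue, from ball to hinge. z: up. It tilts with the tongue.
- tab_foot (a point): Where the 10 mm latch rod meets the tab, 45 mm below the tab's origin; the rod runs from here along -x to the coupler, whose side is 51 mm from the tab's inner face; the plate ends 9 mm lower. Beyond the tab (+x) only low things lie. Same axes as the tab. A spring draws the latch shut: 5 N shut, 12 N at the stop, 20 mm out. A jaw holds the tongue down until it is about 12 mm out.
- socket_center (a point): Centre of the coupler's socket; coincides with the ball centre when seated; moves and tilts with the tongue. The aluminium coupler shell around it is 78 mm wide (x), 112 mm long (y), its top dome 47 mm above this point. Shut, the tab's origin is 95 mm from it along x and 31 mm up; pulled to the latch's firm stop, 115 mm. Same axes as the tab.
- tongue (a joint): Angle of the tongue about its hinge pin, in rad: 0 level, seated on the ball; grows as the coupler end rises; stop at 0.7. It falls back under its own weight (about 4 to 8 N at the tab) if let go.
- hinge_pin (a point): Middle of the fixed hinge pin on which the tongue turns, at the end of the tongue away from the ball: 260 mm from the ball centre along the y axis and 125 mm above the table. Its x axis lies along the pin (parallel to the pull direction), its y axis points away from the ball.
- ball_center (a point): Centre of the fixed 50 mm steel hitch ball, 121 mm above the table. Same axes as the hinge pin.
- polish_bottle: Bystander: white round bottle, 60 mm across, 190 mm tall, standing. Origin at the centre of its foot.
- grease_tin: Bystander: steel tin, 76 mm across, 50 mm tall. Origin at the centre of its underside.
- buffing_pad: Bystander: black round hand pad, 84 mm across, 26 mm tall. Origin at the centre of its underside.
- spanner: Bystander: steel spanner 170 mm long, 8 mm thick, lying flat on the table beyond the pull tab. Origin at the middle of its underside.

How it is judged:
By the outcome, as a careful person would: the job done as asked, in the order asked, and still so for the second after the job is handed in, while the arm keeps its last pose, push and grip.
It also fails if it takes over 35 s, if anything falls off the work surface, if the arm or the gripper's body presses on something with over 40 N, if the wrist force passes 120 N, or if a joint passes its speed limit or range.

### The arm

A 7-joint arm with a two-finger parallel gripper is mounted at the origin on the work surface. World frame = base frame: x ahead of the robot, y to its left, z up, the work surface at z = 0. Lengths are in mm, angles in degrees, forces in N, time in s.
With the tool pointing down it reaches from about 400 to 850 mm from the base axis. Payload 6.9 kg.
Tool frame: the origin (TCP) lies midway between the tips of the shut fingers; the grasp point (between the pads) lies 19 mm behind it (manip.hold_point_z is the distance from the TCP to the grasp point, in mm); z points along the fingers, y is the direction in which the jaws open and shut (so a half turn about z gives the same grasp; the last joint's range is limited). The gripper opens to 85 mm and grips with 20 to 120 N. Pads are 22 mm wide; open, the fingers measure 114 mm over their backs; the gripper's body (76 mm by 85 mm) begins 54 mm behind the grasp point. The pads swing forward as they close: fully open they stand 13 mm farther back than shut.
Start: joints at [74.628, 29.078, -13.613, 85.955, 7.202, 65.827, -8.869], TCP at [228.193, -581.842, 231.275] pointing down, gripper open.
Joint ranges: [-176.47, 176.47], [-13.61, 117.27], [-81.72, 77.17], [0.22, 143.17], [-87.28, 267.28], [10, 112.55], [-165.47, 165.47]. Speed limits (degrees/s): [136.94, 136.94, 180, 180, 180, 180, 180].

### API

Orientations are given as a 3x3 rotation matrix whose columns are the frame's x, y, z axes.
In Python, from bench import manip, cams, job gives the robot as it stands. The module is installed in compiled form; this text tells all that it offers.
- The arm moves only by the shell command python3 -m pendant 'ROWS' [OPENING]. ROWS is JSON, a list that holds one entry, the list of rows, each a list of 4 numbers: the shift along the tool's x, y, z in m, then the turn about the tool's z in rad. In form: [[[tx, ty, tz, turn], ...]]. A call has 1 to 20 rows; each row is the pose to reach, as a shift and turn from the pose measured when the call began, along the tool's axes at that moment; what a row does not reach only later rows make up. A row lasts 1/8 s, in which the tool goes at most 62.5 mm and 10.7 degrees, less where a joint would pass 70% of its speed; a pose out of reach is approached as far as the arm can. A call with a gripper value outside its range is refused whole. OPENING is the finger opening in m, from 0 to 0.0854, set as the call begins (- or left out, the last holds). The fingers move at their own pace and stop on an object; the grip force is fixed at half the most. Time passes only in rows, so rows that repeat a pose let the fingers close. It gives the time, the measured TCP pose, the force and the opening at its end, in the units of the state.
- manip.read_state(): the state, without advancing time (a new reading comes with each control period).
- cams.capture(name): name is "scene" or "top"; returns (picture, depth): 400x640x3 uint8, red, green, blue; 400x640 float32, mm along the optical axis (not along the pixel's ray), 0 where there is no reading.
- cams.camera_params(name): a dict with "fx", "fy", "cx", "cy" (pixels), "extrinsics" (4x4, takes a point from camera to world coordinates). Camera axes: x right, y up, looking along -z (the intrinsics and any distortion apply to the point x, -y, -z); pixel columns grow to the right and rows downward; lengths in mm; the calibration is good to about 2 mm. A picture is of the moment at which its call begins. camera_params takes no time and is no camera call.
- job.job_done(): hands the job in, once; it reports no verdict.
The state is a dict: "clock": time; "joint_positions": joint angles; "joint_vel": joint speeds; "effort": joint torques, N m; "eef_pos": TCP position; "eef_rot": TCP orientation; "contact_force": force on the tool from outside, world axes, zero at the start; "ft_torque": the same for the moment, N m; "grip_width": finger opening in mm.
Only numpy, scipy, OpenCV 4.12 (cv2) and the standard library are available. Lean on these libraries where they do the work, as an engineer would, in place of code of your own. Each camera call takes 0.05 s, during which the arm holds its last target.

## Working session

There is one attempt and no reset: what is moved stays moved. The work goes in short steps, Python scripts to look and compute and a shell command to move; the robot and the scene stay as the last step left them, time stands still between calls to the robot, and variables do not carry over. Pictures are saved under pics/ and viewed, and the job is handed in when it is done.

```bash
mkdir -p pics; python3 - <<'E'
from bench import manip,cams,job
import cv2,numpy as np
s=manip.read_state();print({k:np.round(v,3).tolist() for k,v in s.items()}, manip.hold_point_z)
for n in("scene","top"):
    p,d=cams.capture(n);cv2.imwrite(f"pics/{n}0.png",p[:,:,::-1]);np.savez(f"{n}0.npz",p=p,d=d)
    c=cams.camera_params(n);print({k:np.round(v,3).tolist() if not isinstance(v,str) else v for k,v in c.items()})
E
```

```text
{'clock': 0.0, 'joint_positions': [74.627, 29.124, -13.609, 86.008, 7.204, 65.825, -8.87], 'joint_vel': [0.01, 0.067, 0.068, 0.047, -0.05, 0.029, -0.08], 'effort': [-0.0, -62.061, -2.187, -24.966, 0.013, 0.012, -0.0], 'eef_pos': [227.964, -581.42, 230.45], 'eef_rot': [[0.931, 0.365, -0.001], [0.365, -0.931, 0.002], [-0.0, -0.002, -1.0]], 'contact_force': [0.551, -0.226, -0.039], 'ft_torque': [-0.014, 0.004, 0.042], 'grip_width': 85.188} 18.700000000000003
{'fx': 377.666, 'fy': 377.666, 'cx': 316.374, 'cy': 198.511, 'extrinsics': [[0.65, -0.464, 0.602, 1157.506], [0.76, 0.402, -0.511, -498.647], [-0.005, 0.789, 0.614, 664.276], [0.0, 0.0, 0.0, 1.0]]}
{'fx': 362.382, 'fy': 362.382, 'cx': 322.075, 'cy': 198.667, 'extrinsics': [[0.018, 0.981, -0.195, 421.334], [-0.999, 0.025, 0.036, -33.625], [0.04, 0.194, 0.98, 929.954], [0.0, 0.0, 0.0, 1.0]]}
```

View pics/scene0.png

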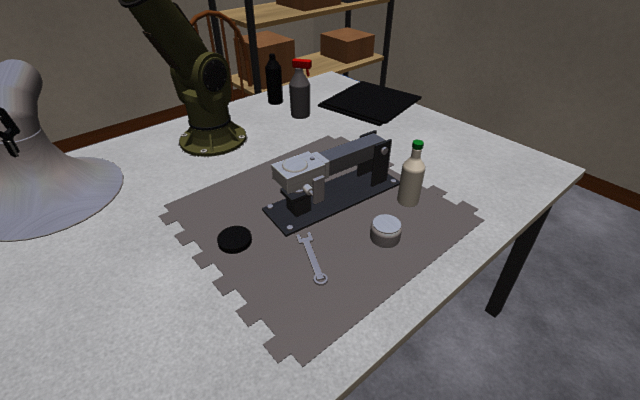

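View pics/top0.png

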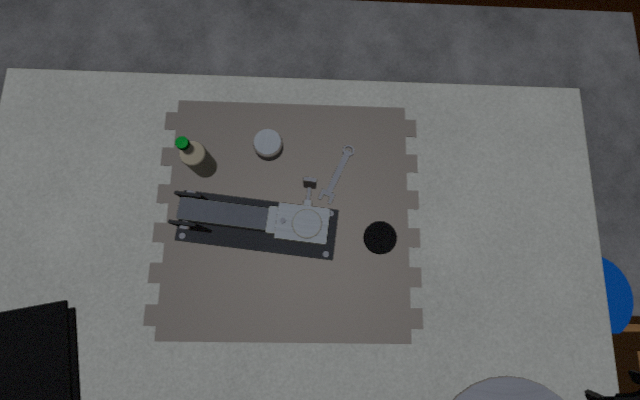

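The scene view shows the coupler at about (300,168), with the tab at (318,188). The bottle is at (411,175) and the tin at (386,230). In the top view the tab's top is at about (309,182), the dome at (307,222) and the tongue runs left to the hinge at (190,208). I'll zoom in and measure.

```bash
cat > h.py <<'E'
from bench import manip,cams,job
import cv2,numpy as np
def world(n,u,v,depth):
    c=cams.camera_params(n);u,v,depth=map(np.asarray,(u,v,depth))
    P=np.stack([(u-c['cx'])/c['fx']*depth,-(v-c['cy'])/c['fy']*depth,-depth,np.ones_like(depth)],-1)
    return (P@np.array(c['extrinsics']).T)[...,:3]
def plane(n,u,v,z):
    a=world(n,u,v,1.0);o=np.array(cams.camera_params(n)['extrinsics'])[:3,3]
    return o+(a-o)*(z-o[2])/(a-o)[2]
def cloud(n,d):
    v,u=np.mgrid[:400,:640];return world(n,u.astype(float),v.astype(float),d.astype(float))
E
python3 - <<'E'
from h import *
for n,(x0,y0,x1,y1) in {"scene":(250,125,410,245),"top":(165,125,345,265)}.items():
    f=np.load(n+"0.npz");p=f['p'][y0:y1,x0:x1,::-1]
    cv2.imwrite(f"pics/{n}0z.png",cv2.resize(p,None,fx=4.4,fy=4.2,interpolation=cv2.INTER_CUBIC))
f=np.load("top0.npz");W=cloud("top",f['d'])
for v in range(172,200,2): print(v,[ "%d"%W[v,u,2] for u in range(298,322,1)])
E
```

```text
172 ['2', '1', '2', '1', '1', '2', '2', '3', '3', '1', '1', '0', '1', '4', '3', '0', '0', '2', '0', '3', '3', '4', '2', '2']
174 ['2', '2', '2', '0', '3', '4', '1', '1', '4', '0', '0', '0', '2', '7', '2', '-2', '1', '0', '2', '4', '2', '0', '929', '0']
176 ['1', '0', '3', '0', '0', '1', '2', '169', '3', '2', '3', '0', '1', '1', '1', '1', '1', '3', '2', '2', '2', '2', '0', '1']
178 ['0', '1', '3', '4', '1', '0', '169', '170', '169', '170', '169', '169', '171', '169', '170', '169', '172', '169', '168', '4', '3', '4', '2', '2']
180 ['2', '0', '1', '0', '4', '157', '168', '168', '168', '170', '168', '170', '169', '168', '171', '170', '169', '169', '170', '-1', '0', '1', '3', '3']
182 ['0', '2', '3', '4', '1', '2', '150', '151', '152', '154', '155', '159', '158', '159', '161', '162', '164', '166', '164', '0', '3', '3', '2', '3']
184 ['3', '4', '-2', '2', '0', '3', '132', '131', '135', '137', '136', '137', '141', '141', '143', '145', '143', '146', '141', '0', '0', '5', '0', '4']
186 ['2', '3', '0', '2', '2', '1', '109', '111', '114', '120', '116', '118', '120', '121', '123', '124', '129', 
[... 152 characters left out ...]
, '0', '1', '4', '5', '5']
190 ['1', '1', '1', '2', '2', '2', '-1', '0', '1', '107', '111', '111', '112', '111', '3', '-1', '0', '1', '2', '1', '0', '1', '2', '1']
192 ['1', '3', '2', '1', '3', '0', '1', '0', '3', '108', '112', '115', '110', '110', '2', '3', '0', '0', '2', '2', '1', '1', '2', '7']
194 ['1', '1', '2', '1', '2', '0', '3', '0', '2', '110', '111', '111', '111', '0', '1', '1', '3', '1', '0', '4', '0', '2', '9', '7']
196 ['1', '0', '1', '1', '1', '0', '0', '3', '2', '109', '112', '110', '111', '3', '-1', '4', '2', '2', '7', '4', '3', '7', '9', '7']
198 ['2', '3', '4', '1', '1', '2', '2', '2', '109', '109', '111', '109', '109', '4', '0', '2', '1', '0', '1', '3', '2', '9', '8', '7']
```

View pics/top0z.png

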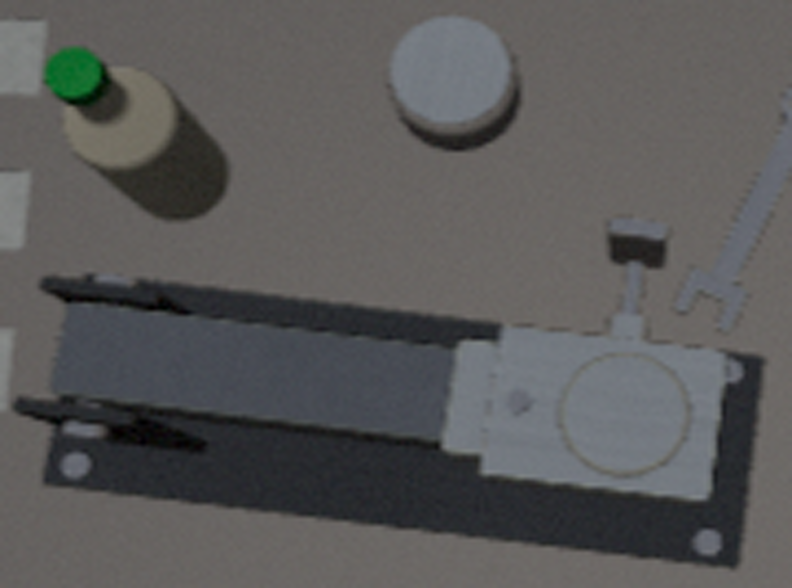

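View pics/scene0z.png

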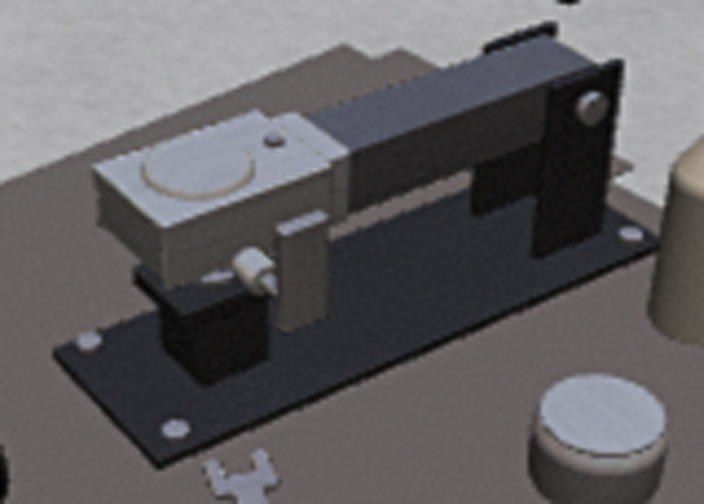

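```bash
python3 - <<'E'
from h import *
f=np.load("top0.npz");W=cloud("top",f['d'])
sub=np.zeros((400,640),bool);sub[170:260,170:345]=1
# tab top
m=sub&(W[...,2]>165)&(W[...,2]<176); m[:, :300]=0; m[:176]=0;m[188:]=0;m[:,322:]=0
P=W[m];print("tabtop n",len(P),P.mean(0),P.min(0),P.max(0))
r=cv2.minAreaRect(P[:,:2].astype(np.float32));print(r)
# tongue: hinge section by high points at left
m=sub&(W[...,2]>130); m[:,:215]=0; m[:,262:]=0
P=W[m];print("tongue",len(P),np.round(np.percentile(P,[5,50,95],axis=0),0).tolist())
for u in range(215,262,8):
    q=W[:,u][m[:,u]]; print(u,len(q),q.mean(0).round(1),q[0].round(),q[-1].round())
r=cv2.minAreaRect(P[:,:2].astype(np.float32));print(r)
m=sub&(W[...,2]>158); m[:,:275]=0; m[:200]=0
P=W[m];r=cv2.minAreaRect(P[:,:2].astype(np.float32));print("shell",len(P),P.mean(0),r)
# dome circle
g=cv2.cvtColor(f['p'],cv2.COLOR_RGB2GRAY)
for (u,v) in [(306.8,222)]:
    print("dome",plane("top",u,v,168),W[222,307])
# scene cam tab
f=np.load("scene0.npz");W=cloud("scene",f['d'])
m=np.zeros((400,640),bool);m[170:205,308:328]=1
m&=(W[...,2]>85)
for v in range(172,205,3): print(v,[tuple(int(t) for t in W[v,u]) for u in range(312,327,3)])
E
```

```text
tabtop n 61 [614.97403909 -34.13289639 169.47270522] [609.32986383 -47.35408678 165.05615068] [621.39977103 -19.16905963 172.93967527]
((615.788330078125, -33.57070541381836), (28.485107421875, 10.410208702087402), 84.03858184814453)
tongue 1136 [[510.0, 71.0, 147.0], [535.0, 118.0, 150.0], [559.0, 165.0, 153.0]]
215 25 [531.4 152.2 212.5] [565. 170. 152.] [421. -34. 930.]
223 24 [538.2 151.2 149.5] [563. 153. 149.] [515. 153. 132.]
231 25 [531.9 127.3 180.5] [561. 135. 151.] [421. -34. 930.]
239 24 [534.7 116.8 149.4] [560. 119. 146.] [511. 118. 135.]
247 24 [532.9  99.4 149.9] [558. 101. 152.] [509. 100. 136.]
255 24 [531.1  82.2 149.6] [556.  83. 151.] [508.  83. 135.]
((507.89031982421875, 60.942481994628906), (245.02767944335938, 75.50928497314453), 64.65994262695312)
shell 714 [516.42690138 -28.40689125 189.95765192] ((493.158935546875, -16.48204803466797), (107.75224304199219, 133.18551635742188), 77.82208251953125)
dome [521.43919429 -29.79713412 168.        ] [521.4299274  -30.22019757 168.14365288]
172 [(563, -7, 147), (562, 2, 141), (562, 12, 137), (566, 18, 136), (566, 28
[... 183 characters left out ...]
1 [(563, -8, 120), (620, -46, 168), (618, -36, 162), (621, -29, 161), (620, -19, 156)]
184 [(448, 86, 4), (618, -45, 158), (620, -37, 155), (622, -30, 153), (620, -19, 147)]
187 [(540, 10, 80), (616, -43, 148), (621, -38, 148), (619, -27, 142), (621, -20, 139)]
190 [(581, -23, 109), (617, -44, 140), (620, -38, 139), (620, -28, 133), (621, -19, 130)]
193 [(593, -33, 112), (619, -46, 133), (621, -38, 130), (620, -28, 125), (621, -20, 122)]
196 [(500, 42, 11), (619, -46, 124), (618, -36, 119), (619, -27, 115), (621, -20, 113)]
199 [(509, 35, 9), (620, -47, 116), (619, -37, 111), (620, -28, 107), (620, -19, 102)]
202 [(522, 24, 12), (617, -44, 104), (621, -38, 103), (537, 44, 10), (545, 48, 12)]
```

```bash
python3 - <<'E'
from h import *
f=np.load("top0.npz");W=cloud("top",f['d']);Z=W[...,2]
def fit(P):
    d=cv2.fitLine(P[:,:2].astype(np.float32),cv2.DIST_HUBER,0,.01,.01).ravel()
    return np.degrees(np.arctan2(d[1],d[0])),d[2:]
# tongue top & centre line
C=[]
for u in range(205,265,3):
    q=np.array([W[v,u] for v in range(190,245) if 144<Z[v,u]<156]);C.append((q[0]+q[-1])/2)
print("tongue",fit(np.array(C)),C[0],C[-1])
# shell top edges
A=[];B=[]
for u in range(283,325,2):
    q=np.array([W[v,u] for v in range(200,250) if 155<Z[v,u]<175]);A.append(q[0]);B.append(q[-1])
A=np.array(A);B=np.array(B);print("shell",fit(A),fit(B),A[0],A[-1],B[0],B[-1],A[:,2].mean())
R=[]
for v in range(189,203):
    q=np.array([W[v,u] for u in range(303,317) if 105<Z[v,u]<116])
    if len(q):R.append(q.mean(0))
R=np.array(R);print("rod",fit(R),R[0],R[-1])
f=np.load("scene0.npz");W=cloud("scene",f['d'])
m=np.zeros((400,640),bool);m[176:202,313:327]=1;m&=(W[...,2]>90)&(W[...,2]<163)&(W[...,0]>605)
P=W[m];print("face",fit(P),P.mean(0),np.percentile(P[:,1],[3,97]))
n=np.linalg.svd(P-P.mean(0))[2][2];print(n)
# dome height
E
```

```text
tongue (np.float32(83.75198), array([537.87604, 135.3755 ], dtype=float32)) [544.44872447 190.92226177 146.54977784] [530.41132915  67.12203595 149.89509495]
shell (np.float32(84.03773), array([558.2407, -19.7852], dtype=float32)) (np.float32(84.46021), array([484.63647 , -22.000454], dtype=float32)) [563.1703787   22.75583711 156.27111521] [552.25824435 -64.09430699 155.39381508] [487.75647388  19.94333745 155.03641629] [480.98725568 -65.2961783  155.67214706] 156.4954936336792
rod (np.float32(-7.180144), array([590.1915 , -31.46847], dtype=float32)) [605.7269021  -33.77909192 111.84714994] [574.83981704 -29.95233575 112.91634372]
face (np.float32(81.15484), array([620.10706, -34.71387], dtype=float32)) [619.83088341 -35.20830147 133.72324925] [-48.26383973 -19.65915129]
[-0.98367459  0.17975799  0.00844766]
```

```bash
python3 - <<'E'
from h import *
s=manip.read_state();R=np.array(s['eef_rot']);p=np.array(s['eef_pos'])
print(R.T@(np.array([615.1,-33.8,235])-p), np.degrees(np.arctan2(R[1,1],R[0,1])))
E
python3 -m pendant '[[[0.014,-0.009,0,-0.03],[0.05,-0.033,0,-0.10],[0.09,-0.06,0,-0.18],[0.132,-0.087,0,-0.26],[0.174,-0.114,0,-0.34],[0.216,-0.142,0,-0.42],[0.258,-0.17,0,-0.50],[0.3,-0.197,0,-0.585],[0.342,-0.225,0,-0.67],[0.384,-0.253,0,-0.75],[0.426,-0.28,0,-0.83],[0.468,-0.308,0,-0.915],[0.505,-0.332,0,-0.985],[0.535,-0.352,0,-1.045],[0.554,-0.364,0,-1.08],[0.56,-0.3685,0,-1.092],[0.56,-0.3685,0,-1.092],[0.56,-0.3685,0,-1.092]]]' 0.04
```

```text
[ 560.39169941 -368.50412895   -3.94101095] -68.58290591370128
clock: 2.35
eef_pos: [614.2, -35.6, 231.1]
eef_rot: [[0.107, 0.994, -0.001], [0.994, -0.107, 0.0], [0.0, -0.001, -1.0]]
contact_force: [0.5, 0.3, -1.0]
grip_width: 40.2
```

```bash
python3 -m pendant '[[[0.001,0.001,0.03,0],[0.002,0.001,0.045,0],[0.002,0.001,0.045,0]]]'; python3 - <<'E'
from h import *
s=manip.read_state();print(s['eef_pos'],s['joint_positions'])
for n,(x0,y0,x1,y1) in {"scene":(250,85,410,205),"top":(225,120,385,240)}.items():
    p,d=cams.capture(n);np.savez(n+"1.npz",p=p,d=d)
    cv2.imwrite(f"pics/{n}1.png",cv2.resize(p[y0:y1,x0:x1,::-1],None,fx=4,fy=4,interpolation=cv2.INTER_CUBIC))
E
```

```text
clock: 2.72
eef_pos: [614.5, -34.4, 185.1]
eef_rot: [[0.108, 0.994, -0.003], [0.994, -0.108, 0.0], [-0.0, -0.003, -1.0]]
contact_force: [-0.5, 0.1, 0.9]
grip_width: 40.1
[614.51492449 -34.37154584 185.12526324] [ 21.39310108  33.06509002 -34.01547701  90.99482324  20.10212161
  62.36317233 -23.9911975 ]
```

View pics/scene1.png

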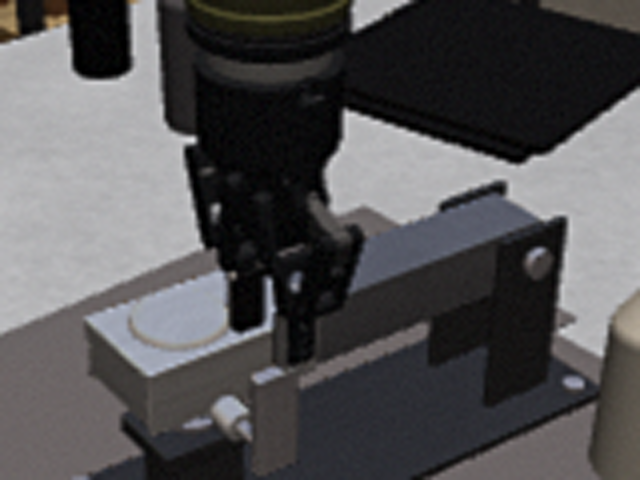

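View pics/top1.png

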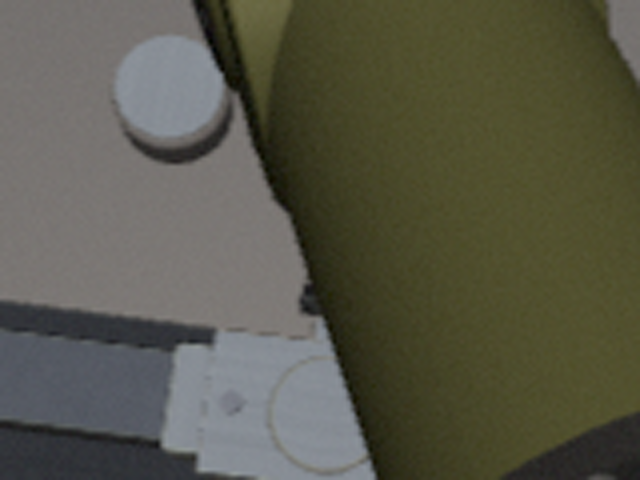

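The fingers sit either side of the tab, with their mid-point above the tab's top at crop pixel (275,375), and clear of the shell. I'll descend to z≈133 and close.

```bash
python3 -m pendant '[[[0.0007,0.0005,0.015,0],[0.0007,0.0005,0.032,0],[0.0007,0.0005,0.046,0],[0.0007,0.0005,0.052,0],[0.0007,0.0005,0.052,0]]]'; python3 -m pendant '[[[0,0,0,0],[0,0,0,0],[0,0,0,0],[0,0,0,0],[0,0,0,0],[0,0,0,0]]]' 0.0
```

```text
clock: 3.45
eef_pos: [615.9, -33.1, 134.1]
eef_rot: [[0.107, 0.994, -0.001], [0.994, -0.107, 0.001], [0.0, -0.002, -1.0]]
contact_force: [-0.9, -0.5, 0.7]
grip_width: 40.3
clock: 4.2
eef_pos: [615.8, -33.0, 134.6]
eef_rot: [[0.107, 0.994, -0.001], [0.994, -0.107, 0.0], [0.0, -0.001, -1.0]]
contact_force: [-3.7, 0.3, 4.5]
grip_width: 9.2
```

```bash
python3 -m pendant '[[[0,0.002,0,0],[0,0.004,0,0],[0,0.006,0,0],[0,0.008,0,0],[0,0.010,0,0],[0,0.012,0,0],[0,0.014,0,0],[0,0.016,0,0],[0,0.016,0,0],[0,0.016,0,0]]]'
```

```text
clock: 5.45
eef_pos: [629.6, -34.6, 134.6]
eef_rot: [[0.107, 0.994, -0.005], [0.994, -0.107, -0.0], [-0.001, -0.005, -1.0]]
contact_force: [-10.0, -0.0, 7.6]
grip_width: 9.4
```

Displacement 13.9 mm at 10 N matches the spring. I'll continue in small steps to the stop.

```bash
python3 -m pendant '[[[0,0.002,0,0],[0,0.004,0,0],[0,0.005,0,0],[0,0.005,0,0]]]'; python3 -m pendant '[[[0,0.001,0,0],[0,0.002,0,0],[0,0.002,0,0],[0,0.002,0,0]]]';python3 -m pendant '[[[0,0.001,0,0],[0,0.002,0,0],[0,0.002,0,0],[0,0.002,0,0]]]'
```

```text
clock: 5.95
eef_pos: [632.3, -34.8, 134.6]
eef_rot: [[0.106, 0.994, -0.01], [0.994, -0.106, -0.0], [-0.001, -0.01, -1.0]]
contact_force: [-10.7, 0.1, 6.9]
grip_width: 9.4
clock: 6.45
eef_pos: [632.2, -34.8, 134.6]
eef_rot: [[0.106, 0.994, -0.014], [0.994, -0.106, -0.001], [-0.002, -0.013, -1.0]]
contact_force: [-11.5, 0.2, 7.9]
grip_width: 9.3
clock: 6.95
eef_pos: [632.1, -34.8, 134.6]
eef_rot: [[0.106, 0.994, -0.017], [0.994, -0.106, -0.001], [-0.003, -0.017, -1.0]]
contact_force: [-10.6, 0.4, 6.0]
grip_width: 9.2
```

Each call restarts from the sagged measured pose, so small shifts don't advance. I need one call with a larger shift.

```bash
python3 -m pendant '[[[0,0.002,0,0],[0,0.003,0,0],[0,0.004,0,0],[0,0.005,0,0],[0,0.006,0,0],[0,0.007,0,0],[0,0.007,0,0],[0,0.007,0,0]]]'
```

```text
clock: 7.95
eef_pos: [635.3, -35.2, 134.6]
eef_rot: [[0.105, 0.994, -0.024], [0.994, -0.105, -0.002], [-0.004, -0.024, -1.0]]
contact_force: [-18.1, 0.9, 10.7]
grip_width: 9.3
```

It is at the stop: about 20 mm out, 18 N, which is well above the 12 N spring. Now I'll lift along the arc with the outward pull bias kept on, and check partway.

```bash
python3 -m pendant '[[[0,0.006,0,0],[0.0001,0.006,-0.001,0],[0.0004,0.006,-0.003,0],[0.0009,0.0058,-0.007,0],[0.0013,0.0057,-0.0105,0],[0.0018,0.0057,-0.014,0],[0.0024,0.0056,-0.018,0],[0.0032,0.0055,-0.0225,0],[0.0041,0.0054,-0.027,0],[0.0051,0.0052,-0.0315,0],[0.0061,0.0051,-0.036,0],[0.0073,0.005,-0.0405,0],[0.0073,0.005,-0.0405,0]]]'; python3 - <<'E'
from h import *
for n,(x0,y0,x1,y1) in {"scene":(250,85,410,205)}.items():
    p,d=cams.capture(n);np.savez(n+"2.npz",p=p,d=d)
    cv2.imwrite(f"pics/{n}2.png",cv2.resize(p[y0:y1,x0:x1,::-1],None,fx=4,fy=4,interpolation=cv2.INTER_CUBIC))
E
```

```text
clock: 9.57
eef_pos: [635.6, -28.8, 171.5]
eef_rot: [[0.103, 0.994, -0.039], [0.995, -0.104, -0.004], [-0.008, -0.038, -0.999]]
contact_force: [-17.4, 1.5, -7.8]
grip_width: 9.2
```

View pics/scene2.png

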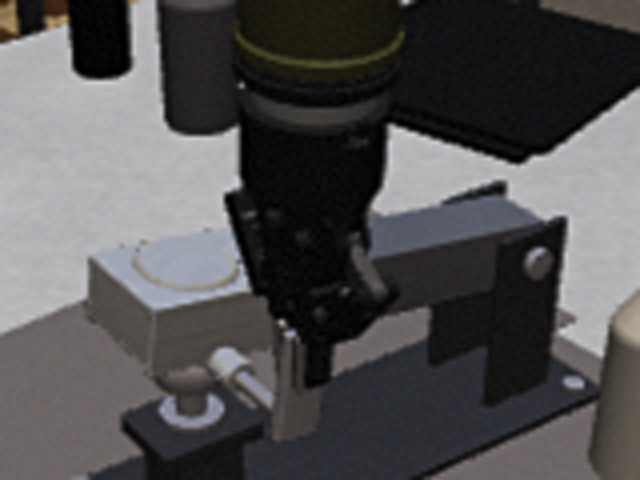

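Pixels: the coupler is clear of the ball (crop 185,385), the rod is extended (240,375) and the tab is in the fingers (300,350). I'll continue up the arc.

```bash
python3 -m pendant '[[[0,0.006,-0.002,0],[0.0004,0.0059,-0.005,0],[0.0009,0.0058,-0.008,0],[0.002,0.0056,-0.0115,0],[0.0032,0.0054,-0.0155,0],[0.0045,0.0053,-0.0195,0],[0.006,0.0051,-0.0235,0],[0.0075,0.005,-0.028,0],[0.009,0.0048,-0.032,0],[0.0107,0.0046,-0.0365,0],[0.0124,0.0045,-0.0405,0],[0.0142,0.0043,-0.0445,0],[0.016,0.0042,-0.049,0],[0.016,0.0042,-0.049,0],[0.016,0.0042,-0.049,0],[0.016,0.0042,-0.049,0]]]'; python3 - <<'E'
from h import *
for n,(x0,y0,x1,y1) in {"scene":(250,65,410,185),"top":(165,125,345,265)}.items():
    p,d=cams.capture(n);np.savez(n+"3.npz",p=p,d=d)
    cv2.imwrite(f"pics/{n}3.png",cv2.resize(p[y0:y1,x0:x1,::-1],None,fx=4,fy=4,interpolation=cv2.INTER_CUBIC))
E
```

```text
clock: 11.62
eef_pos: [636.9, -14.3, 216.5]
eef_rot: [[0.102, 0.993, -0.054], [0.995, -0.103, -0.007], [-0.013, -0.053, -0.999]]
contact_force: [-20.8, -0.6, -7.2]
grip_width: 9.2
```

View pics/scene3.png

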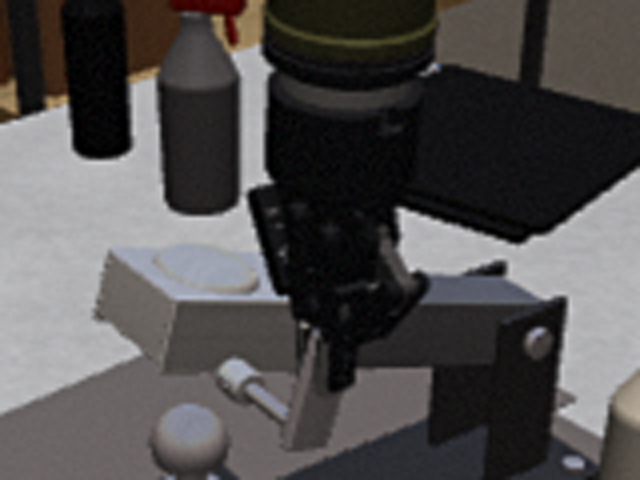

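View pics/top3.png

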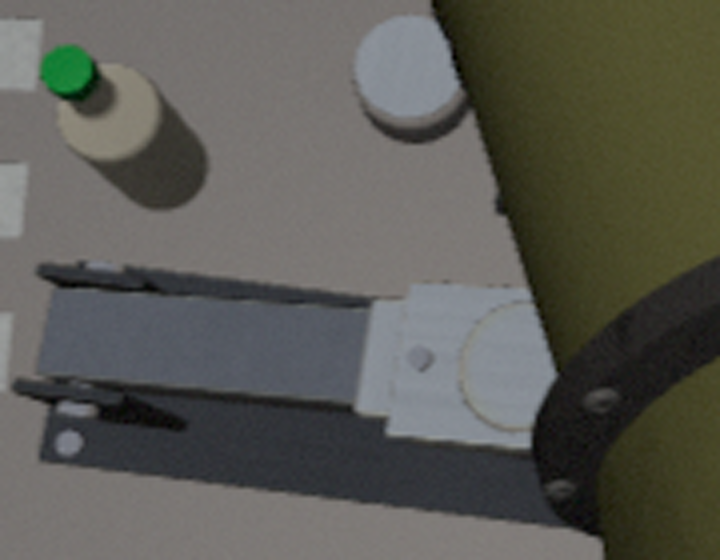

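The tab is still held (crop 315,370) and the coupler is high above the exposed ball (190,440). I'll measure the tongue angle from depth.

```bash
python3 - <<'E'
from h import *
yl=np.array([.1045,.9945])
def meas(k):
    W=cloud("top",np.load(f"top{k}.npz")['d'])
    out=[]
    for (u0,u1,v0,v1) in [(190,248,203,212)]:
        P=W[v0:v1,u0:u1].reshape(-1,3);P=P[(P[:,2]>120)&(P[:,2]<260)]
        s=P[:,:2]@yl
        c=np.polyfit(s,P[:,2],1)
        for _ in range(3):
            r=P[:,2]-np.polyval(c,s);g=abs(r)<5;c=np.polyfit(s[g],P[g,2],1)
        out.append((len(P),-np.degrees(np.arctan(c[0]))))
    return out
print(meas(0),meas(3))
s=manip.read_state();print(s['eef_pos'])
E
```

```text
[(504, np.float64(0.06403458489337997))] [(521, np.float64(18.33284154094759))]
[636.89704128 -14.26666239 216.51297775]
```

```bash
python3 -m pendant '[[[0.0002,0.006,-0.0035,0],[0.0004,0.006,-0.004,0],[0.0006,0.006,-0.005,0],[0.0008,0.006,-0.006,0],[0.0008,0.006,-0.006,0],[0.0008,0.006,-0.006,0],[0.0008,0.006,-0.006,0],[0.0008,0.006,-0.006,0],[0.0008,0.006,-0.006,0],[0.0008,0.006,-0.006,0],[0.0008,0.006,-0.006,0],[0.0008,0.006,-0.006,0]]]'; python3 - <<'E'
from h import *
yl=np.array([.1045,.9945])
p,d=cams.capture("top");np.savez("top4.npz",p=p,d=d)
cv2.imwrite("pics/top4.png",p[:,:,::-1])
p,d=cams.capture("scene");cv2.imwrite("pics/scene4.png",p[:,:,::-1])
W=cloud("top",np.load("top4.npz")['d']);P=W[203:212,190:248].reshape(-1,3);P=P[(P[:,2]>120)&(P[:,2]<260)];s=P[:,:2]@yl
c=np.polyfit(s,P[:,2],1)
for _ in range(3):
    r=P[:,2]-np.polyval(c,s);g=abs(r)<5;c=np.polyfit(s[g],P[g,2],1)
t=np.arctan(-c[0]);print(np.degrees(t),260*np.sin(t)+4*(1-np.cos(t)))
s=manip.read_state();print(s['eef_pos'],s['joint_vel'],s['contact_force'],s['clock'])
E
```

```text
clock: 13.22
eef_pos: [636.7, -13.5, 218.4]
eef_rot: [[0.1, 0.993, -0.07], [0.995, -0.1, -0.008], [-0.015, -0.069, -0.998]]
contact_force: [-22.8, 3.0, -10.0]
grip_width: 9.2
18.79641330374413 83.9869952884248
[636.73403153 -13.51408249 218.45411573] [ 0.01492658 -0.02833878  0.03361208 -0.00932028 -0.06552693  0.10772125
  0.09955374] [-22.8607       3.04061313  -9.27781062] 13.325
```

View pics/scene4.png

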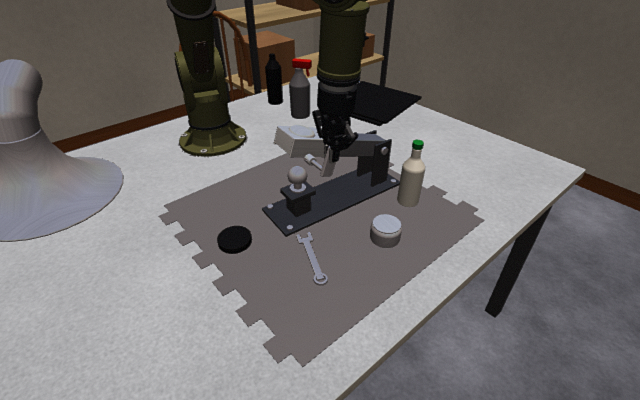

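The ball is bare at (297,175) and the coupler is held up at (295,138). The pad (235,239), spanner (312,260), tin (386,230) and bottle (411,180) are where they were. The arm is still, so I'm handing in.

```bash
python3 -c "
from bench import job,manip
print(job.job_done());s=manip.read_state();print(s['clock'],s['eef_pos'],s['contact_force'],s['grip_width'])"
```

```text
the job is handed in; nothing more can be done
None
the job is handed in; nothing more can be done
```

I pinched the latch tab, pulled it sideways about 20 mm to its stop, and lifted the coupler with the tab still pulled. The pull reached 18 N at the stop, against 12 N from the spring alone. The arm finished holding the tab, and I handed the job in at about 13.3 s.

- **Height:** the coupler rose about 84 mm by the camera (tongue at 18.8°) and about 85 mm by the tool's own rise.
- **Hold:** the arm was still, with about 23 N outward pull and the fingers closed on the tab at 9.2 mm.
- **Surroundings:** the pad, spanner, tin and bottle sat at the same picture positions as at the start.
- **Disagreements:**
  - The tool had tilted about 4° under the side pull by the end.
  - The dome ring looked about 6 mm off along the tongue from where the tab implied the socket was; I used the tab.
  - I could not read the state after handing in, so the last second of the hold is not confirmed.

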